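# Put the check weight away and lock the push-and-turn cap

### The job

The bench scale has been checked: set the brass check weight upright in its canister without dropping it, then close the canister with the red push-and-turn cap. Put the cap on with its bar in line with the white marks, press it down against its spring and, still pressing, turn it clockwise until the bar lines up with the red marks, then let go so that the spring lifts it into its lock. Do not force the cap, and leave the other things on the bench where they are.

Things in the scene. Friction and masses are not known exactly. Their poses are not given: they have to be found in the camera images.
- canister: canister fixed to the bench: round dark steel foot 108 mm across, 12 mm high, with a collar 77 mm across up to 33 mm; in it stands an aluminium barrel, 69 mm across, with a narrower neck 44 mm across and open mouth 37.6 mm wide. Origin: centre of the foot's underside, at bench height; z up along the axis, x towards one red mark. Blue felt floor at 23 mm. The same after a half turn
- red_mark (a point): one of two red marks on the foot, at the canister's +x and -x, 44 mm from its axis: LOCKED, the cap's bar lies along the canister's x. A firm end stop lies about 0.07 rad beyond; from 0.07 rad before the mark on, the cap's lugs can rise into notches. How high the barrel sits differs (push fit, it stays put) and is not measured: its rim is 60 to 78 mm above the bench
- white_mark (a point): one of two white marks, 1.27 rad (73 deg) counter-clockwise, seen from above, from the red ones: ENTRY. With the bar in line with them, within 0.2 rad, the cap's lugs pass down between the two bayonet teeth that stand out from the neck to 54 mm across. Then the cap, pressed, is turned 1.27 rad clockwise under the teeth to the red marks. Rim of the mouth rounded, 2 mm
- cap: loose red cap standing right way up, about 0.1 kg. Origin: centre of its skirt's lower edge; z up, x along the bar. Round shell 64 mm across, wall 3.4 mm, flat top at 37.5 mm. Height of its origin below the barrel's rim: 9 mm when its sprung ring first meets the rim, 15 mm or more for the lugs to pass under the teeth, 16.5 mm when its spring is bottomed, 11.5 mm when locked
- cap_bar (a point): middle of the top of the cap's straight grip bar, 58 mm above the cap's origin. Bar along the cap's x, 56 mm long, 15 mm wide, 20.5 mm tall above the flat top, white dash at each end
- cap_lug (a point): upper inner edge of one of the cap's two inner lugs, under the ends of the bar (cap +x and -x), 1 to 5 mm above the skirt's edge, reaching in to 47 mm across. Spring of the sealing ring inside: 3 N at first touch of the rim plus 1.2 N per mm; lugs clear the teeth at 10 N, bottomed at 12 N; beyond that it is hard, and over 26 N is forcing it. A push that rises at once has met a tooth or the rim
- check_weight: loose brass weight standing upright, 52 mm tall, round, about 0.2 kg. Origin: centre of its underside; z up. Body 28 mm across and 35 mm tall, neck 12 mm across, on top a knob 18 mm across from 41.5 to 52 mm. Standing in the canister, its top is between 3 mm below and 15 mm above the rim, and the closed cap has room for it
- wash_bottle: bystander: squeeze bottle with red top and bent spout, 178 mm tall; origin at the centre of its underside
- sticker_roll: bystander: roll of green stickers lying flat, 70 mm across, 22 mm tall; origin at the centre of its underside
- caliper: bystander: digital caliper lying flat, 239 mm long; origin under its middle
- screwdriver: bystander: screwdriver with red handle, 200 mm long; origin under its middle
- iron_a: bystander: chrome iron head in a clear bag, 106 mm long, 76 mm tall; origin at the centre of its underside
- iron_b: bystander: chrome iron head in a clear bag, 105 mm long, 78 mm tall; origin at the centre of its underside
- hybrid_a: bystander: black hybrid club head, 105 mm long, 69 mm tall; origin at the centre of its underside
Mind the look-alikes: they are no part of the job. Several things have the shape of the cap; the one meant has the colours described above.

How it is judged (in metres and radians):
On the way, in this order (a step that is already met when the one before it is completed fails the run):
1. the check weight stands in the canister, let go (horizontal distance between check_weight and canister below 0.008 m and z of check_weight in the frame of canister below 0.027 m and angle between check_weight's own z axis and vertical below 0.2 rad and contact force between the fingers and check_weight below 0.3 N), for 0.2 s.
2. the cap is on the neck and pressed down, its lugs below the teeth, before it is turned home (horizontal distance between cap and canister below 0.004 m and z of cap in the frame of canister below 0.0645 m and contact force between cap and canister above 8 N and angle between the x axis of cap and the x axis of canister, either way round above 0.35 rad), for 0.1 s.
At the end, for the whole second after the job is handed in: The check weight stands upright on the felt floor; the cap is locked over it and at rest: centred within 3 mm, level within 0.06 rad, bar within 0.12 rad of the red marks, lugs held up in the notches by its spring (over 6 N between cap and canister with nothing pressing on it) (horizontal distance between cap and canister below 0.003 m and z of cap in the frame of canister below 0.068 m and contact force between cap and canister above 6 N and angle between the x axis of cap and the x axis of canister, either way round below 0.12 rad and angle between cap's own z axis and vertical below 0.06 rad and linear speed of cap below 0.01 m/s and horizontal distance between check_weight and canister below 0.008 m and z of check_weight in the frame of canister below 0.027 m and angle between check_weight's own z axis and vertical below 0.2 rad); the robot touches nothing.
It fails at once if the cap is forced: more than 26 N between cap and canister (contact force between cap and canister above 26 N).
It fails at once if the check weight is dropped into the canister (faster than 0.7 m/s inside it) (horizontal distance between check_weight and canister below 0.02 m and z of check_weight in the frame of canister below 0.058 m and linear speed of check_weight above 0.7 m/s).
It fails at once if a bystander is moved by more than 25 mm (distance of any of wash_bottle, sticker_roll, caliper, screwdriver, iron_a, iron_b, hybrid_a from where it was at the start of the episode above 0.025 m).
It also fails if it takes over 59 s, if anything falls off the work surface, if the arm or the gripper's body presses on something with over 40 N, if the wrist force passes 120 N, or if a joint passes its speed limit or range.

### The arm

A 6-joint arm with a two-finger parallel gripper is mounted at the origin on the work surface; the furniture and walls round the work are solid. World frame = base frame: x ahead of the robot, y to its left, z up, the work surface at z = 0. Lengths are in mm, angles in rad, forces in N, time in s.
With the tool pointing down it reaches from about 300 to 875 mm from the base axis. Payload 6.4 kg.
Tool frame: the origin (TCP) lies midway between the tips of the shut fingers; the grasp point (between the pads) lies 19 mm behind it (robot.tcp_to_grasp is the distance from the TCP to the grasp point, in mm); x points along the fingers, y is the direction in which the jaws open and shut, and the axes are right-handed (so a half turn about x gives the same grasp; the last joint's range is limited). The gripper opens to 88 mm and grips with 3 to 60 N. Pads are 18 mm wide; open, the fingers measure 123 mm over their backs; the gripper's body (75 mm by 187 mm) begins 45 mm behind the grasp point.
Start: joints at [-1.316, 0.181, 1.607, -0, 1.354, -0.206], TCP at [255.7, -515.033, 238.714] pointing down, gripper open.
Joint ranges: [-2.99, 2.99], [-0.89, 2.07], [0.3, 2.58], [-1.14, 4.28], [0, 2.63], [-3.12, 3.12]. Speed limits (rad/s): [2.57, 2.57, 3.01, 3.14, 3.14, 3.14].

### API

Orientations are given as a rotation vector (axis times angle).
In Python, from bench import read_state, cams, workorder, robot gives the robot as it stands. The module is installed in compiled form; this text tells all that it offers.
- The arm moves only by the shell command python3 -m crank 'ROWS' [FORCE]. ROWS is a JSON object of lists of equal length, an entry for each row: "translation": the shift along the tool's x, y, z in mm, a list of three; "delta_rot": the turn, a rotation vector about the tool's x, y, z in rad, a list of three; "hand": the opening in per cent of the stroke, from 0 (shut) to 100 (fully open). In form: {"translation": [[dx, dy, dz], ...], "delta_rot": [[wx, wy, wz], ...], "hand": [hand, ...]}. A call has 1 to 20 rows; each row is the pose to reach, as a shift and turn from the pose commanded when the call began, along the tool's axes at that moment; what a row does not reach only later rows make up. A row lasts 1/8 s, in which the tool goes at most 62.5 mm and 10.7 degrees, less where a joint would pass 70% of its speed; a pose out of reach is approached as far as the arm can. A call with a gripper value outside its range is refused whole. The fingers move at their own pace and stop on an object; FORCE is the grip in N (left out, the last holds). Time passes only in rows, so rows that repeat a pose let the fingers close. It gives the time, the measured TCP pose, the force and the opening at its end, in the units of the state.
- read_state(): the state, without advancing time (a new reading comes with each control period).
- cams.snapshot(name): name is "scene" or "top"; returns a dict with "color" (400x640x3 uint8, red, green, blue), "fovy" (degrees; the focal length in pixels is half the picture's height over the tangent of half this angle, whatever the lens; pixels are square), "cx", "cy" (the principal point, pixels), "extrinsics" (4x4, takes a point from camera to world coordinates). Camera axes: x right, y down, z forward; pixel columns grow to the right and rows downward; lengths in mm; the calibration is good to about 2 mm. A picture is of the moment at which its call begins. There is no depth.
- workorder.close_job(): hands the job in, once; it reports no verdict.
The state is a dict: "t": time; "joints": joint angles; "joint_velocities": joint speeds; "joint_efforts": joint torques, N m; "tool_pos": TCP position; "tcp_rot": TCP orientation; "contact_force": force on the tool from outside, world axes, zero at the start; "wrist_torque": the same for the moment, N m; "opening": finger opening in mm.
Only numpy, scipy, OpenCV 4.12 (cv2) and the standard library are available. Lean on these libraries where they do the work, as an engineer would, in place of code of your own. Each camera call takes 0.05 s, during which the arm holds its last target.

## Working session

There is one attempt and no reset: what is moved stays moved. The work goes in short steps, Python scripts to look and compute and a shell command to move; the robot and the scene stay as the last step left them, time stands still between calls to the robot, and variables do not carry over. Pictures are saved under pics/ and viewed, and the job is handed in when it is done.

```bash
mkdir -p pics; python3 - <<'E'
from bench import read_state,cams,workorder,robot
import cv2
s=read_state();print(s)
for n in("scene","top"):
    d=cams.snapshot(n);print(n,d["fovy"],d["cx"],d["cy"],d["extrinsics"].tolist() if hasattr(d["extrinsics"],"tolist") else d["extrinsics"])
    cv2.imwrite(f"pics/{n}0.png",d["color"][:,:,::-1])
E
```

```text
{'t': 0.0, 'joints': array([-1.31632273e+00,  1.81497395e-01,  1.60796906e+00, -2.75104966e-05,
        1.35379764e+00, -2.06296951e-01]), 'joint_velocities': array([ 0.00138841,  0.00053938, -0.00212852,  0.00026538, -0.00168085,
        0.00228278]), 'joint_efforts': array([ 6.05695232e-05, -4.33868873e+01, -3.41844177e+01,  7.01745716e-02,
        3.86116107e-02, -1.50330934e-04]), 'tool_pos': array([ 255.54338876, -514.51611169,  237.85349788]), 'tcp_rot': array([ 1.96581007,  0.46278878, -1.96594559]), 'contact_force': array([-0.2391924 , -0.32840528, -0.2170862 ]), 'wrist_torque': array([ 0.02120215,  0.03286764, -0.05296206]), 'opening': 87.93134324627036}
scene 52.09922012361264 312.3132442159574 202.34299323601178 [[-0.8704319109159778, -0.3340651244601387, 0.3615920091464843, 128.0061523740515], [-0.4920954472165281, 0.6110251165193623, -0.6200728810480788, 631.4132018837497], [-0.013797075339517706, -0.7176690042087173, -0.6962476866102636, 844.4792696289854], [0.0, 0.0, 0.0, 1.0]]
top 49.198837411833836 317.44912498126575 200.03690749285246 [[0.026028597009620565, -0.9858652031659813, 0.16550623349049245, 278.8886239412979], [-0.9996436233628821, -0.02468718628416228, 0.010157219270016307, -41.39890960516924], [-0.005927765821866218, -0.16571162910269668, -0.9861564366633173, 1544.5785853398743], [0.0, 0.0, 0.0, 1.0]]
```

View pics/scene0.png

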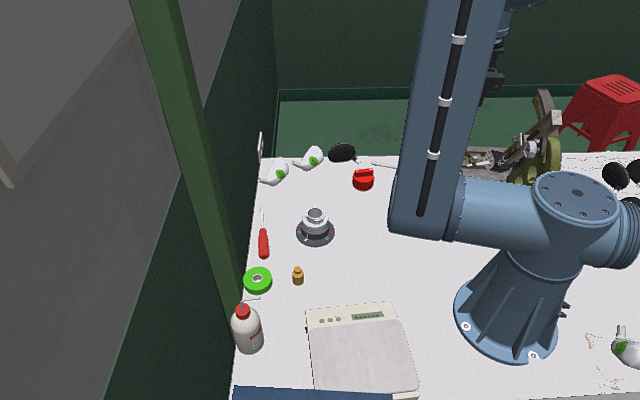

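View pics/top0.png

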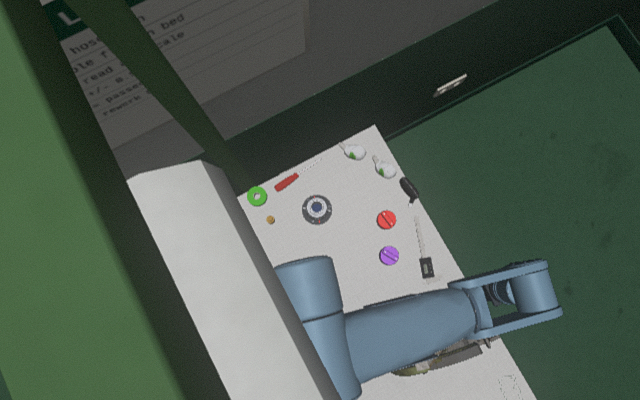

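```bash
python3 - <<'E'
import cv2
a=cv2.imread("pics/top0.png");b=cv2.imread("pics/scene0.png")
cv2.imwrite("pics/topc.png",cv2.resize(a[140:290,240:440],None,fx=4,fy=4,interpolation=cv2.INTER_CUBIC))
cv2.imwrite("pics/scc.png",cv2.resize(b[140:290,230:400],None,fx=4,fy=4,interpolation=cv2.INTER_CUBIC)[:600])
E
```

```text
(no output)
```

View pics/topc.png

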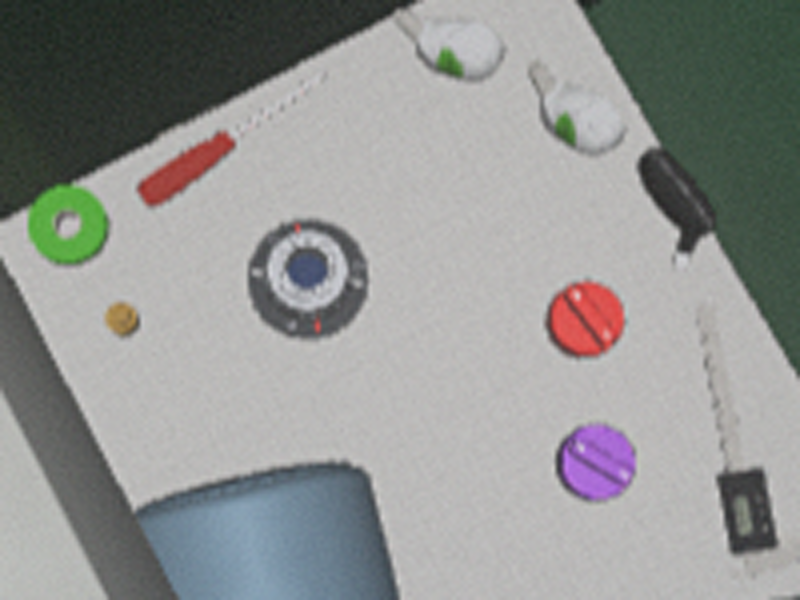

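View pics/scc.png

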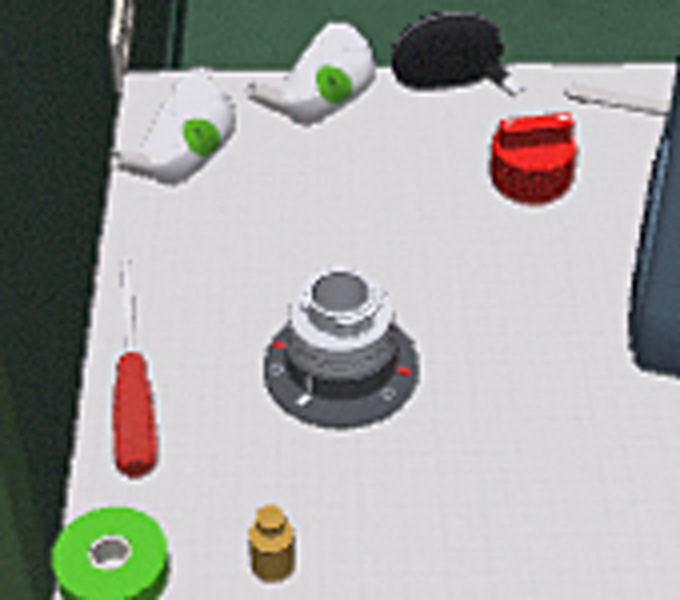

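```bash
cat > h.py <<'E'
import numpy as np,cv2
from bench import read_state,cams,workorder,robot
from scipy.spatial.transform import Rotation as R
from scipy.optimize import least_squares
class Cam:
    def __init__(s,n,d=None):
        d=d or cams.snapshot(n); s.img=d["color"]; s.f=200/np.tan(np.radians(d["fovy"])/2); s.cx,s.cy=d["cx"],d["cy"]
        E=np.array(d["extrinsics"],float); s.R=E[:3,:3]; s.t=E[:3,3]
    def proj(s,P):
        p=(np.atleast_2d(P)-s.t)@s.R
        return np.c_[s.cx+s.f*p[:,0]/p[:,2], s.cy+s.f*p[:,1]/p[:,2]]
    def onz(s,u,v,z):
        d=s.R@np.array([(u-s.cx)/s.f,(v-s.cy)/s.f,1.0]); return s.t+d*(z-s.t[2])/d[2]
    def save(s,fn): cv2.imwrite(fn,s.img[:,:,::-1])
    def crop(s,fn,u0,u1,v0,v1,k): cv2.imwrite(fn,cv2.resize(s.img[v0:v1,u0:u1,::-1],None,fx=k,fy=k,interpolation=cv2.INTER_CUBIC))
def cyl(c,r,z0,z1,n=60):
    a=np.linspace(0,2*np.pi,n,endpoint=False)
    q=np.c_[r*np.cos(a),r*np.sin(a),0*a]+[c[0],c[1],0]
    return np.r_[q+[0,0,z0],q+[0,0,z1]]
def hullcen(c,P):
    h=cv2.convexHull(c.proj(P).astype(np.float32)); m=cv2.moments(h); return np.array([m["m10"]/m["m00"],m["m01"]/m["m00"]]),m["m00"]
def maskcen(mask,u0,u1,v0,v1):
    m=np.zeros(mask.shape,np.uint8); m[v0:v1,u0:u1]=mask[v0:v1,u0:u1]
    cs,_=cv2.findContours(m,cv2.RETR_EXTERNAL,cv2.CHAIN_APPROX_NONE); c=max(cs,key=cv2.contourArea)
    f=np.zeros_like(m); cv2.drawContours(f,[c],-1,1,-1); y,x=np.nonzero(f); return np.array([x.mean(),y.mean()]),len(x)
def bar(c,th,):
    Q=np.array([[sx*28,sy*7.5,58] for sx in(1,-1) for sy in(1,-1)],float); r=R.from_euler('z',th).as_matrix(); return Q@r.T+[c[0],c[1],0]
E
python3 - <<'E'
from h import *
T=Cam("top");S=Cam("scene")
for c,n in((T,"top"),(S,"scene")):
    im=c.img.astype(int); hsv=cv2.cvtColor(c.img,cv2.COLOR_RGB2HSV)
    H,s,V=hsv[...,0],hsv[...,1],hsv[...,2]
    red=(((H<8)|(H>172))&(s>120)&(V>60)).astype(np.uint8)
    brass=((H>10)&(H<28)&(s>90)).astype(np.uint8)
    dark=((V<125)).astype(np.uint8)
    B={"top":dict(cap=(370,402,205,232),w=(262,280,210,230),f=(298,336,190,228)),"scene":dict(cap=(348,380,162,196),w=(285,310,260,290),f=(292,340,200,252))}[n]
    out={}
    for k,m in(("cap",red),("w",brass),("f",dark)):
        u0,u1,v0,v1=B[k]; out[k]=maskcen(m,u0,u1,v0,v1)
    print(n,out)
    def solve(k,Pf,z0):
        x0=c.onz(*out[k][0],z0)[:2]
        r=least_squares(lambda x:hullcen(c,Pf(x))[0]-out[k][0],x0,diff_step=1e-3); return r.x,hullcen(c,Pf(r.x))
    print('cap',solve("cap",lambda x:np.r_[cyl(x,32,0,37.5),bar(x,0)],20))
    print('w',solve("w",lambda x:np.r_[cyl(x,14,0,35),cyl(x,9,41.5,52)],20))
    if n=="top": print('foot',solve("f",lambda x:cyl(x,54,0,12),10))
T.crop("pics/tc1.png",295,340,185,232,12); S.crop("pics/sc1.png",290,342,200,252,11)
for u,v in((240+298/4-.4,140+228/4-.4),(240+318/4-.4,140+326/4-.4)): print(T.onz(u,v,12))
E
```

```text
top {'cap': (array([386.30522088, 219.437751  ]), 249), 'w': (array([269.88636364, 219.20454545]), 44), 'f': (array([316.49213162, 209.37625179]), 699)}
cap (array([ 471.67020704, -268.81360161]), (array([386.30521887, 219.43775061]), 297.34736058162525))
w (array([462.42086796, 139.80150049]), (array([269.8863633 , 219.20454442]), 62.512319155735895))
foot (array([503.38359135, -23.02721379]), (array([316.49213157, 209.37625242]), 729.83601930039))
scene {'cap': (array([362.89540816, 178.93877551]), 392), 'w': (array([297.33532934, 275.56287425]), 167), 'f': (array([314.96181047, 234.54314003]), 707)}
cap (array([ 469.6098262 , -265.94121175]), (array([362.89540782, 178.93877545]), 447.2722053094767))
w (array([461.1720223 , 139.42121215]), (array([297.33532741, 275.56287552]), 201.03783739591017))
[548.21299155 -13.36317851  12.        ]
[460.90188733 -33.39939868  12.        ]
```

View pics/tc1.png

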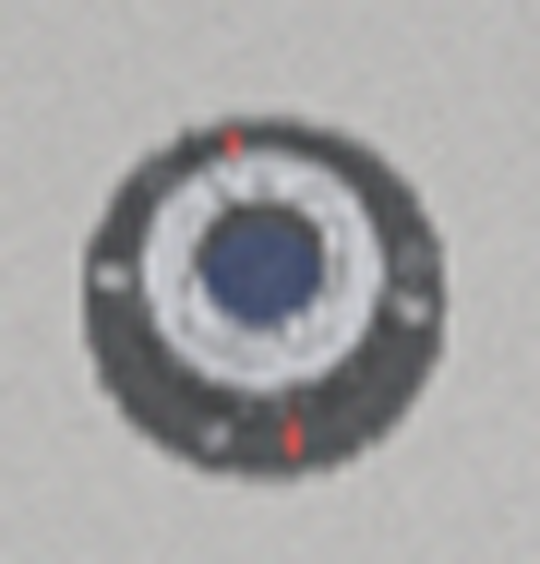

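View pics/sc1.png

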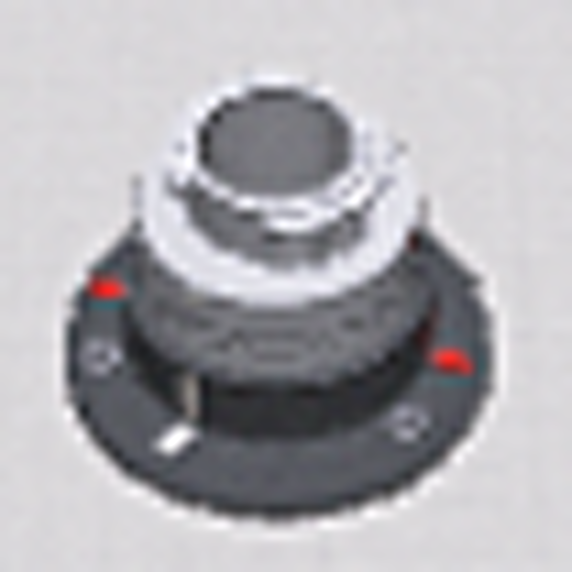

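```bash
python3 - <<'E'
from h import *
T=Cam("top");S=Cam("scene")
t=lambda a,b:(295+a/12-.5,185+b/12-.5); s=lambda a,b:(290+a/11-.5,200+b/11-.5)
ob=[(T,'r+',t(233,143)),(T,'r-',t(293,437)),(T,'m',t(262,266)),(T,'w+',t(112,275)),(T,'w-',t(413,304)),(S,'r+',s(107,287)),(S,'r-',s(450,358)),(S,'w+',s(175,440)),(S,'m',s(276,142))]
def P(x,k):
    a=x[2]+(1.27 if k[0]=='w' else 0); g=1 if k[-1]=='+' else -1
    if k=='m': return [x[0],x[1],x[3]]
    return [x[0]+g*44*np.cos(a),x[1]+g*44*np.sin(a),12]
for cs in([T],[S],[T,S]):
    o=[q for q in ob if q[0] in cs]
    f=lambda x:np.concatenate([c.proj(P(x,k))[0]-p for c,k,p in o])
    r=least_squares(f,[504,-23,.22,68]); print(r.x.round(3)); print(r.fun.reshape(-1,2).round(2).tolist())
for c,n in((T,'tc2'),(S,'sc2')):
    i=(c.img[185:232,295:340] if c is T else c.img[200:252,290:342])
b=t  # bars of cap
T.crop("pics/tcap.png",370,405,200,240,14); S.crop("pics/scap.png",345,385,160,200,14)
E
```

```text
[ 5.05163e+02 -2.26910e+01  2.27000e-01  5.78480e+01]
[[0.02, 0.23], [-0.03, -0.21], [-0.05, 0.0], [0.23, -0.01], [-0.16, -0.01]]
[ 5.03205e+02 -2.19990e+01  2.30000e-01  7.66370e+01]
[[0.13, 0.17], [-0.18, 0.14], [0.22, -0.28], [-0.17, 0.0]]
[ 5.03956e+02 -2.25880e+01  2.31000e-01  7.54610e+01]
[[-0.07, 0.57], [-0.02, 0.11], [-0.13, -0.43], [0.18, 0.38], [-0.2, 0.28], [-0.01, -0.05], [-0.31, -0.12], [0.11, -0.52], [-0.3, 0.08]]
```

View pics/tcap.png

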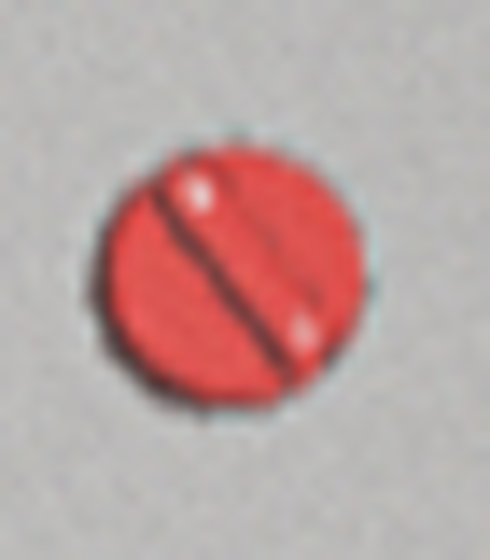

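View pics/scap.png

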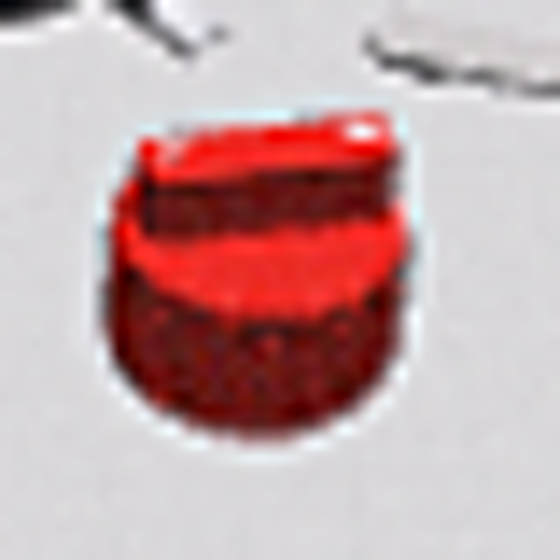

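```bash
python3 - <<'E'
from h import *
T=Cam("top");S=Cam("scene")
t=lambda a,b:(370+a/14-.5,200+b/14-.5); s=lambda a,b:(345+a/14-.5,160+b/14-.5)
for c,q in((T,[t(200,195),t(304,330)]),(S,[s(362,130),s(165,150)])):
    a,b=[c.onz(*p,58) for p in q]; d=a-b; print((a+b)/2,np.linalg.norm(d),np.arctan2(d[1],d[0]))
# red top disc edges: top view extents 100..365 , 145..405
# bottom skirt edge scene: left 108 right 405 ; bottom 440
st=read_state(); M=R.from_rotvec(st["tcp_rot"]).as_matrix(); print(M.round(4)); print(st["tool_pos"],robot.tcp_to_grasp)
for c,n in((T,'top'),(S,'scene')):
  im=c.img[:,:,::-1].copy()
  for (x,y),th in(((470.5,-267.5),0),):
    for P in (cyl((x,y),32,0,37.5),):
        for p in c.proj(P): cv2.circle(im,tuple(int(v*16) for v in p),8,(0,255,255),-1,shift=4)
  for P in(cyl((504,-22.5),54,0,12),cyl((504,-22.5),18.8,75,75),cyl((504,-22.5),22,75,75),cyl((461.8,139.6),14,0,35)):
    for p in c.proj(P): cv2.circle(im,tuple(int(v*16) for v in p),8,(0,255,255),-1,shift=4)
  u,v=(255,185) if n=='top' else (280,160)
  cv2.imwrite(f"pics/ov_{n}.png",cv2.resize(im[v:v+ (60 if n=='top' else 130),u:u+150],None,fx=5,fy=5 if n=='top' else 4.6,interpolation=cv2.INTER_CUBIC))
E
```

```text
[ 471.21062739 -267.45324719   58.        ] 41.324380568376476 0.6614011589451824
[ 471.74008941 -265.75265404   58.        ] 43.14729361149715 -2.4875375430093607
[[-1.000e-04  4.447e-01 -8.957e-01]
 [ 3.000e-04 -8.957e-01 -4.447e-01]
 [-1.000e+00 -3.000e-04 -1.000e-04]]
[ 255.68165818 -514.9430587   238.55890237] 18.700000000000003
```

View pics/ov_top.png

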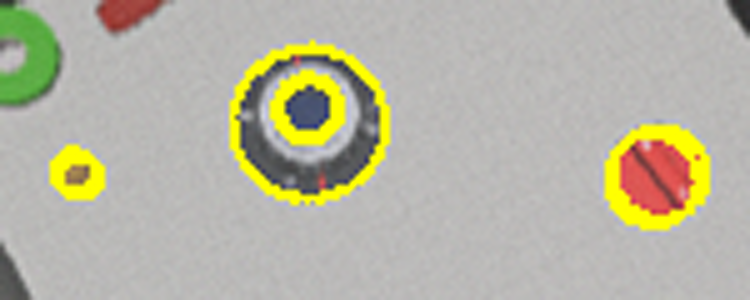

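View pics/ov_scene.png

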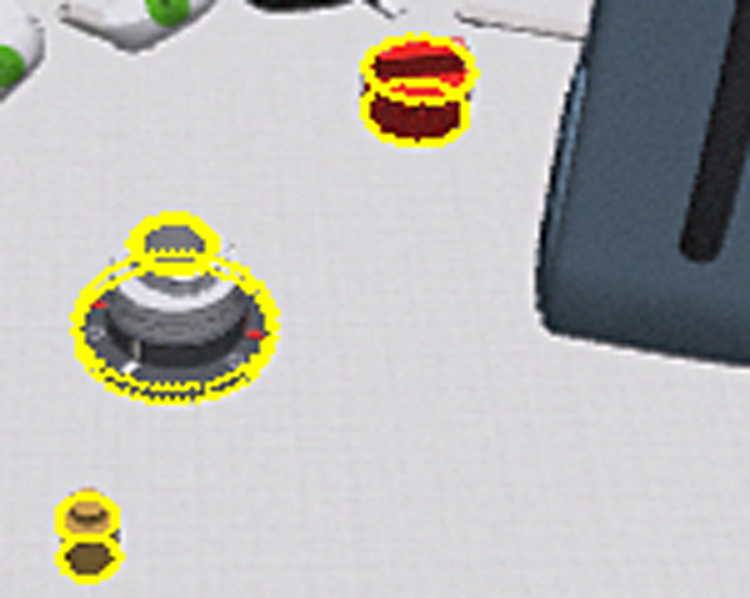

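```bash
python3 - <<'E'
from h import *
T=Cam("top");S=Cam("scene")
for z in(0,200,400,600,800,1000):
    print(z,[T.onz(u,v,z)[:2].round().tolist() for u,v in((130,182),(205,160),(240,200),(350,395))],[S.onz(u,v,z)[:2].round().tolist() for u,v in((235,388),(395,390))])
E
```

```text
0 [[587.0, 655.0], [676.0, 388.0], [531.0, 252.0], [-118.0, -151.0]] [[438.0, 424.0], [155.0, 271.0]]
200 [[547.0, 564.0], [624.0, 333.0], [499.0, 214.0], [-67.0, -137.0]] [[365.0, 473.0], [148.0, 356.0]]
400 [[507.0, 474.0], [573.0, 277.0], [466.0, 176.0], [-15.0, -123.0]] [[291.0, 522.0], [142.0, 442.0]]
600 [[468.0, 384.0], [522.0, 221.0], [433.0, 138.0], [36.0, -109.0]] [[218.0, 571.0], [136.0, 527.0]]
800 [[428.0, 294.0], [470.0, 166.0], [401.0, 100.0], [88.0, -94.0]] [[144.0, 621.0], [129.0, 612.0]]
1000 [[388.0, 204.0], [419.0, 110.0], [368.0, 62.0], [139.0, -80.0]] [[71.0, 670.0], [123.0, 698.0]]
```

```bash
python3 -m crank '{"translation":[[0,-40,-38],[0,-80,-76],[0,-120,-115],[0,-160,-154],[0,-205,-197],[0,-247,-238],[0,-247,-238]],"delta_rot":[[0,0,0],[0,0,0],[0,0,0],[0,0,0],[0,0,0],[0,0,0],[0,0,0]],"hand":[100,100,100,60,60,50,50]}' 10; python3 - <<'E'
from h import *
T=Cam("top");T.save("pics/t1.png");S=Cam("scene");S.save("pics/s1.png")
s=read_state();print(s["joints"].round(3),s["joint_efforts"].round(1))
E
```

```text
t: 1.38
tool_pos: [359.8, -184.8, 238.9]
tcp_rot: [1.962, 0.466, -1.961]
contact_force: [-0.6, -1.4, 0.5]
opening: 50.1
[-7.760e-01 -2.260e-01  2.005e+00 -1.000e-03  1.361e+00  3.320e-01] [  1.3 -23.5 -33.8   0.2   0.1   0.1]
```

View pics/t1.png

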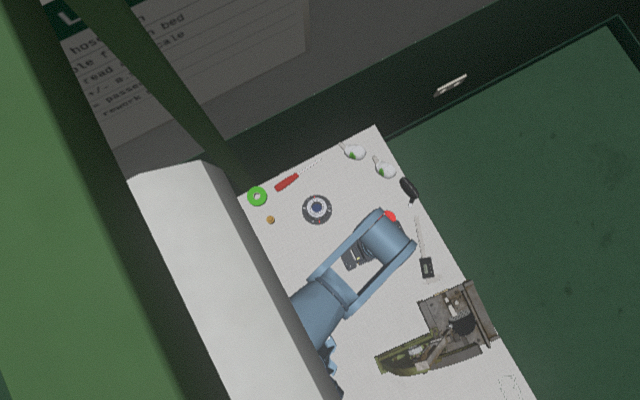

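View pics/s1.png

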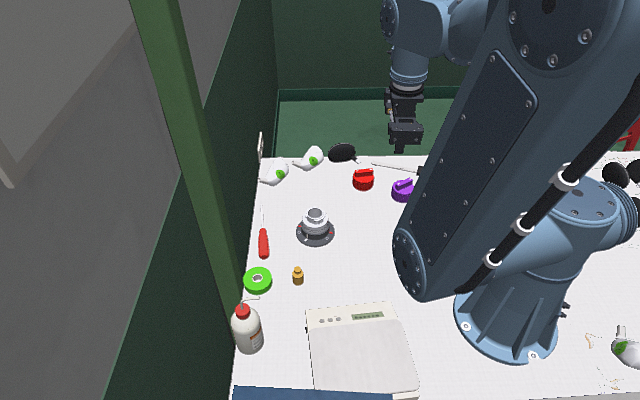

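```bash
python3 - <<'E'
from h import *
for i in range(3):
    s=read_state();print(s["t"],s["tool_pos"],s["tcp_rot"])
E
```

```text
1.475 [ 359.28365636 -188.00122258  239.03397909] [ 1.96375889  0.46138723 -1.96337647]
1.475 [ 359.28365636 -188.00122258  239.03397909] [ 1.96375889  0.46138723 -1.96337647]
1.475 [ 359.28365636 -188.00122258  239.03397909] [ 1.96375889  0.46138723 -1.96337647]
```

```bash
python3 -m crank '{"translation":[[0,-41,-40],[0,-83,-79],[0,-124,-119],[10,-165,-158],[30,-206,-198],[80,-248,-238],[125,-248,-238],[125,-248,-238]],"delta_rot":[[0,0,0],[0,0,0],[0,0,0],[0,0,0],[0,0,0],[0,0,0],[0,0,0],[0,0,0]],"hand":[50,50,50,50,50,50,50,50]}' 10; python3 - <<'E'
from h import *
T=Cam("top");T.save("pics/t2.png");S=Cam("scene");S.crop("pics/s2.png",240,360,190,310,5)
s=read_state();print(s["tool_pos"],s["joints"].round(3),s["joint_efforts"].round(1))
E
```

```text
t: 2.48
tool_pos: [459.1, 138.9, 109.5]
tcp_rot: [1.956, 0.462, -1.976]
contact_force: [-0.4, -0.9, 0.8]
opening: 43.9
[462.80105357 138.53567362 114.2806523 ] [ 0.045  0.134  1.938 -0.     1.071  1.157] [  0.5 -33.7 -27.3   0.1  -0.    0. ]
```

View pics/s2.png

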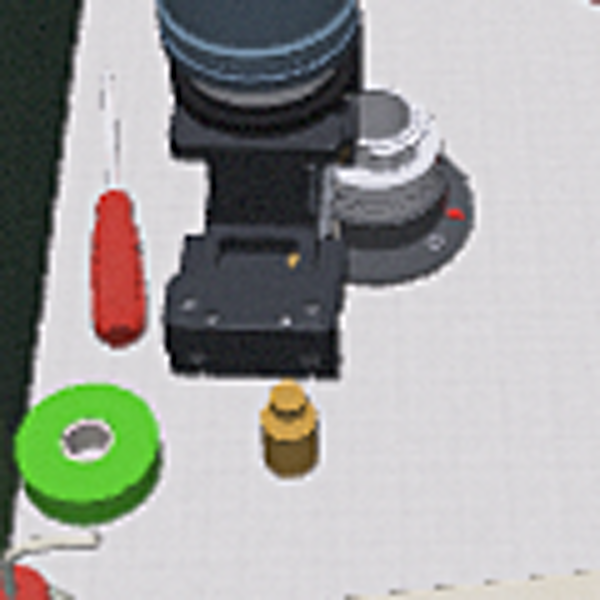

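View pics/t2.png

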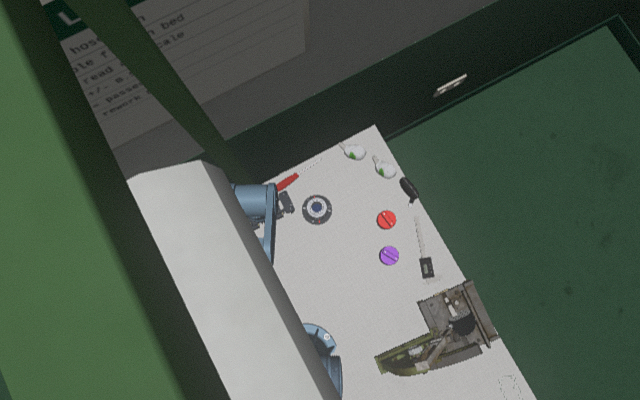

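```bash
python3 -m crank '{"translation":[[0,0,0],[0,0,0]],"delta_rot":[[0,0,0],[0,0,0]],"hand":[50,50]}'; python3 - <<'E'
from h import *
S=Cam("scene"); st=read_state(); print(st["tool_pos"],st["contact_force"],st["wrist_torque"]); print(S.proj([st["tool_pos"],[462,139,52]]))
S.crop("pics/s3.png",240,360,190,310,5)
E
```

```text
t: 2.82
tool_pos: [463.5, 139.3, 115.8]
tcp_rot: [1.97, 0.459, -1.962]
contact_force: [0.3, 0.0, -0.5]
opening: 44.1
[463.20698105 139.42826789 115.47970291] [ 0.26168671  0.28209133 -0.4892015 ] [ 0.02924468 -0.02598091  0.03909371]
[[294.9590191  250.79647463]
 [296.6346108  267.73645518]]
```

```bash
python3 -m crank '{"translation":[[20,0,1],[45,0,1],[60,0,1],[68,0,1],[71,0,1],[71,0,1]],"delta_rot":[[0,0,0],[0,0,0],[0,0,0],[0,0,0],[0,0,0],[0,0,0]],"hand":[50,50,50,50,50,50]}'; python3 - <<'E'
from h import *
S=Cam("scene"); st=read_state(); print(st["tool_pos"],st["contact_force"],st["joints"].round(3)); 
S.crop("pics/s4.png",240,360,190,310,5)
E
```

```text
t: 3.62
tool_pos: [461.4, 139.6, 43.1]
tcp_rot: [1.966, 0.461, -1.965]
contact_force: [0.3, 0.1, 0.2]
opening: 44.0
[461.50440043 139.61003249  43.20830302] [-0.19610903 -0.13769642 -0.14268696] [0.047 0.26  1.969 0.    0.912 1.157]
```

View pics/s4.png

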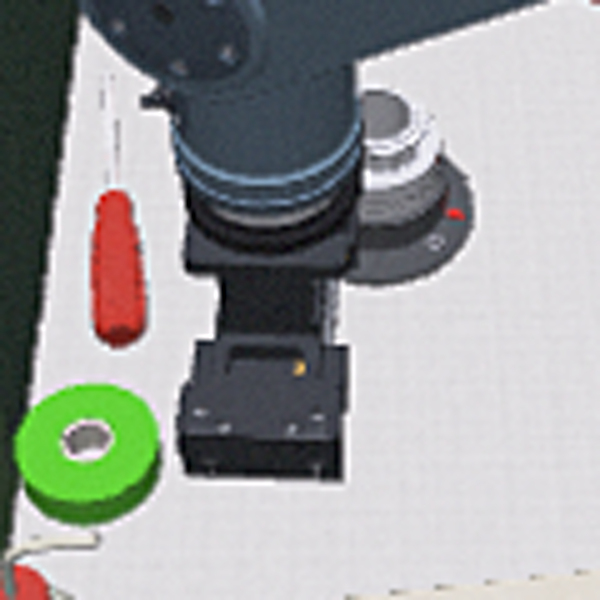

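```bash
python3 -m crank '{"translation":[[-1,0,0],[-1,0,0],[-1,0,0],[-1,0,0],[-1,0,0],[-1,0,0]],"delta_rot":[[0,0,0],[0,0,0],[0,0,0],[0,0,0],[0,0,0],[0,0,0]],"hand":[35,25,20,10,5,5]}' 15; python3 -c "
from h import *
s=read_state();print(s['opening'],s['tool_pos'],s['contact_force'])"
```

```text
t: 4.42
tool_pos: [461.4, 139.5, 43.9]
tcp_rot: [1.966, 0.461, -1.965]
contact_force: [-0.1, -1.5, 2.2]
opening: 16.8
16.82740855495039 [461.35001356 139.48369722  43.9056758 ] [-0.09755526 -1.52440413  2.22666699]
```

```bash
python3 -m crank '{"translation":[[-15,0,0],[-45,0,0],[-75,0,0],[-96,0,0],[-96,0,0]],"delta_rot":[[0,0,0],[0,0,0],[0,0,0],[0,0,0],[0,0,0]],"hand":[5,5,5,5,5]}'; python3 -m crank '{"translation":[[0,25,5],[0,60,12],[0,100,20],[0,135,28],[0,158,32],[0,164,34],[0,164,34],[0,164,34]],"delta_rot":[[0,0,0],[0,0,0],[0,0,0],[0,0,0],[0,0,0],[0,0,0],[0,0,0],[0,0,0]],"hand":[5,5,5,5,5,5,5,5]}'; python3 - <<'E'
from h import *
S=Cam("scene");T=Cam("top"); st=read_state(); print(st["tool_pos"],st["contact_force"],st["opening"]); print(T.proj([st["tool_pos"]]),S.proj([st["tool_pos"]]))
S.crop("pics/s5.png",260,380,150,270,5);T.crop("pics/t5.png",280,370,180,250,8)
E
```

```text
t: 5.05
tool_pos: [462.1, 139.8, 141.7]
tcp_rot: [1.969, 0.461, -1.961]
contact_force: [1.4, 0.2, -1.7]
opening: 16.4
t: 6.05
tool_pos: [502.9, -21.4, 139.3]
tcp_rot: [1.964, 0.463, -1.966]
contact_force: [-0.2, 0.9, -2.8]
opening: 16.6
[503.23527253 -21.54077394 139.60659617] [ 0.51057834  0.32388804 -1.75764087] 16.669732571772865
[[315.70422371 203.46156916]] [[314.07055981 195.02049231]]
```

View pics/s5.png

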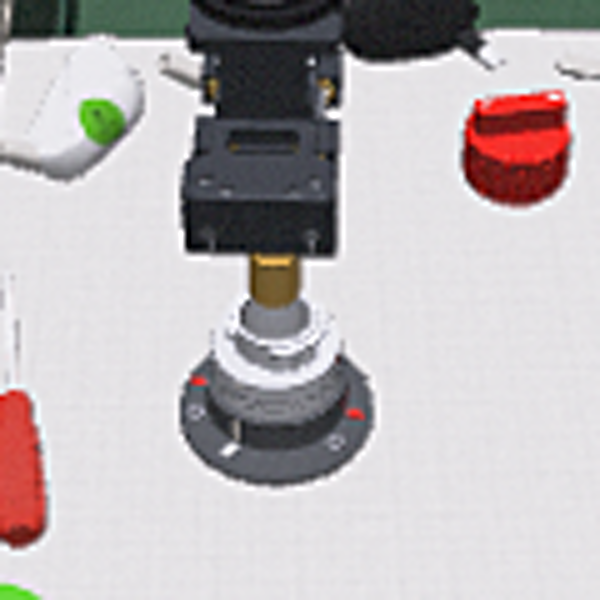

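View pics/t5.png

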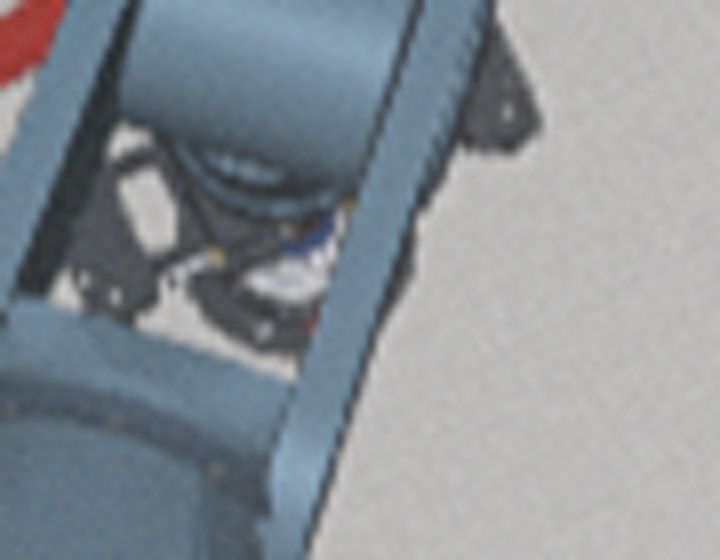

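```bash
python3 - <<'E'
from h import *
S=Cam("scene")
im=S.img[:,:,::-1].copy(); K=10;u0,v0=290,195
big=cv2.resize(im[v0:v0+58,u0:u0+58],None,fx=K,fy=K,interpolation=cv2.INTER_CUBIC)
def dr(P,c):
    for p in S.proj(P): cv2.circle(big,(int((p[0]-u0+.5)*K),int((p[1]-v0+.5)*K)),1,c,-1)
dr(cyl((503.2,-21.5),14,95.6,130.6),(0,255,0)); 
for z in(72,76): dr(cyl((504,-22.5),18.8,z,z),(0,255,255) if z==72 else (255,0,255))
cv2.imwrite("pics/s6.png",big)
E
```

```text
(no output)
```

View pics/s6.png

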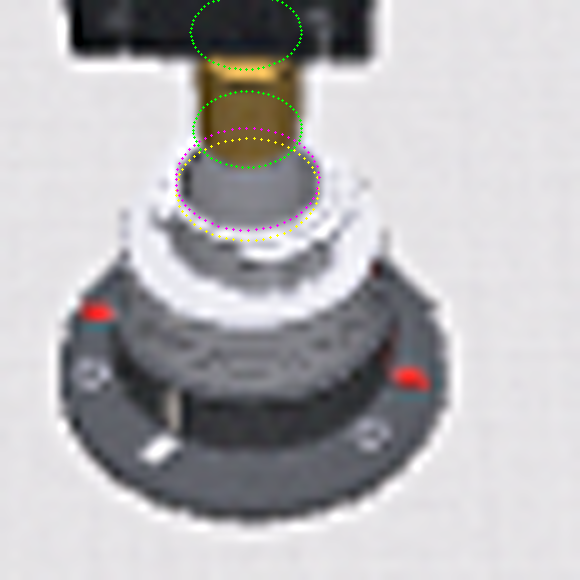

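```bash
python3 -m crank '{"translation":[[10,1,0],[20,1,0],[30,1,0],[38,1,0],[45,1,0],[50,1,0],[50,1,0]],"delta_rot":[[0,0,0],[0,0,0],[0,0,0],[0,0,0],[0,0,0],[0,0,0],[0,0,0]],"hand":[5,5,5,5,5,5,5]}'; python3 -m crank '{"translation":[[3,0,0],[6,0,0],[9,0,0],[9,0,0],[9,0,0]],"delta_rot":[[0,0,0],[0,0,0],[0,0,0],[0,0,0],[0,0,0]],"hand":[5,5,5,5,5]}';python3 - <<'E'
from h import *
S=Cam("scene"); st=read_state(); print(st["tool_pos"],st["contact_force"],st["opening"])
S.crop("pics/s7.png",285,345,190,255,9)
E
```

```text
t: 7.08
tool_pos: [503.8, -23.3, 89.4]
tcp_rot: [1.965, 0.461, -1.966]
contact_force: [0.3, 0.3, -2.1]
opening: 16.8
t: 7.7
tool_pos: [504.0, -23.4, 80.8]
tcp_rot: [1.965, 0.461, -1.965]
contact_force: [-1.0, -0.2, -1.1]
opening: 16.5
[504.02927976 -23.37324549  80.79441876] [ 0.05015785 -0.51946925 -1.89311777] 16.55257736387773
```

View pics/s7.png

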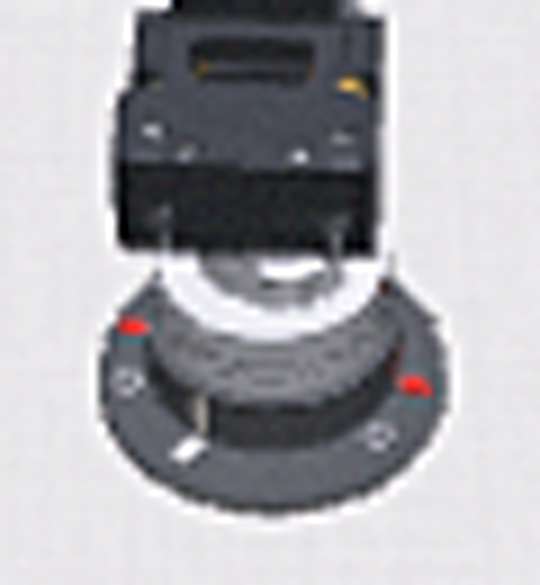

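```bash
python3 -m crank '{"translation":[[1,0,0],[1.5,0,0],[1.5,0,0]],"delta_rot":[[0,0,0],[0,0,0],[0,0,0]],"hand":[5,5,5]}'; python3 -m crank '{"translation":[[0.5,0,0],[1,0,0],[1,0,0]],"delta_rot":[[0,0,0],[0,0,0],[0,0,0]],"hand":[5,5,5]}'
```

```text
t: 8.12
tool_pos: [503.9, -23.4, 79.2]
tcp_rot: [1.965, 0.461, -1.965]
contact_force: [-0.5, -0.1, -2.7]
opening: 17.0
t: 8.5
tool_pos: [503.9, -23.3, 78.1]
tcp_rot: [1.965, 0.461, -1.965]
contact_force: [-0.6, -0.2, -2.8]
opening: 16.7
```

```bash
python3 -m crank '{"translation":[[0.5,0,0],[1,0,0],[1,0,0]],"delta_rot":[[0,0,0],[0,0,0],[0,0,0]],"hand":[5,5,5]}'; python3 -m crank '{"translation":[[0.5,0,0],[1,0,0],[1,0,0]],"delta_rot":[[0,0,0],[0,0,0],[0,0,0]],"hand":[5,5,5]}'
```

```text
t: 8.88
tool_pos: [504.1, -23.4, 77.5]
tcp_rot: [1.965, 0.461, -1.965]
contact_force: [-1.1, -0.8, 2.0]
opening: 16.5
t: 9.25
tool_pos: [504.3, -23.5, 77.1]
tcp_rot: [1.965, 0.461, -1.965]
contact_force: [-3.8, -0.8, 8.9]
opening: 16.4
```

```bash
python3 -m crank '{"translation":[[-1.5,0,0],[-1.5,0,0],[-1.5,0,0],[-1.5,0,0],[-1.5,0,0],[-1.5,0,0]],"delta_rot":[[0,0,0],[0,0,0],[0,0,0],[0,0,0],[0,0,0],[0,0,0]],"hand":[5,5,40,40,40,40]}'; python3 -m crank '{"translation":[[-20,0,0],[-60,0,0],[-110,0,0],[-130,0,0],[-130,0,0]],"delta_rot":[[0,0,0],[0,0,0],[0,0,0],[0,0,0],[0,0,0]],"hand":[40,40,40,40,40]}'; python3 - <<'E'
from h import *
S=Cam("scene");T=Cam("top"); st=read_state(); print(st["tool_pos"],st["contact_force"],st["opening"],st["joints"].round(3))
S.crop("pics/s8.png",285,345,190,255,9);T.crop("pics/t8.png",280,360,170,240,9)
E
```

```text
t: 10.0
tool_pos: [504.1, -23.4, 77.8]
tcp_rot: [1.966, 0.461, -1.965]
contact_force: [1.1, 0.6, 1.7]
opening: 35.3
t: 10.62
tool_pos: [504.9, -23.6, 209.3]
tcp_rot: [1.968, 0.459, -1.961]
contact_force: [0.0, 0.0, -0.5]
opening: 35.4
[503.29378989 -23.17858048 206.59408106] [ 0.53034231  0.85898537 -0.29578051] 35.113503835551796 [-0.282  0.054  1.815  0.     1.274  0.828]
```

View pics/s8.png

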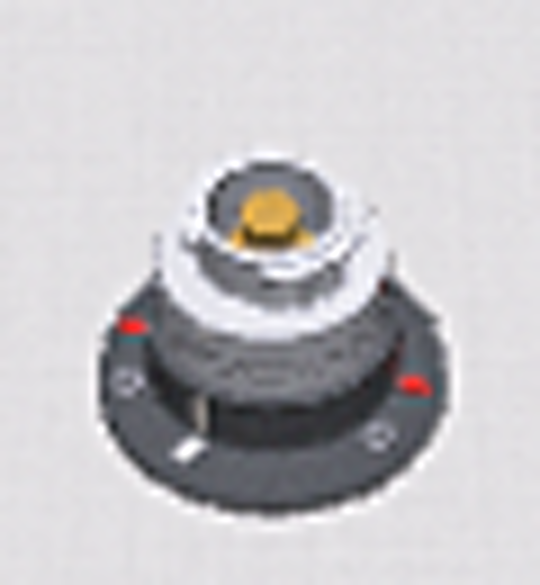

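View pics/t8.png

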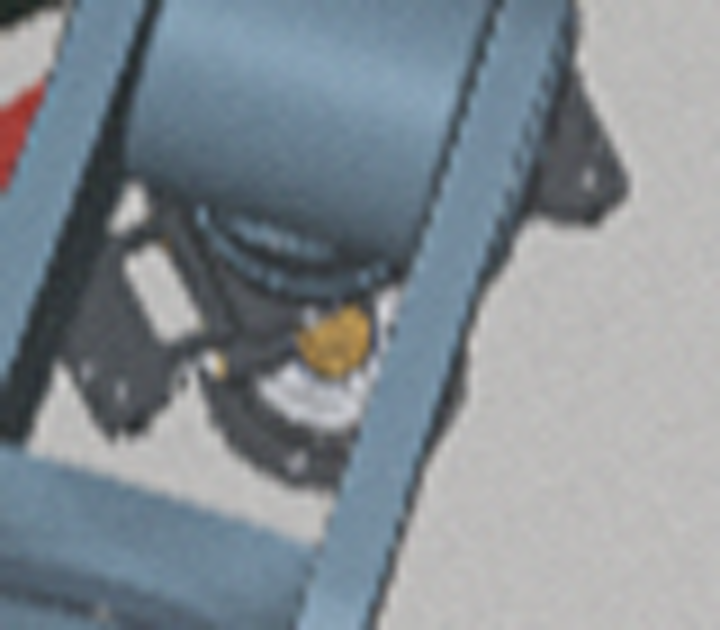

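```bash
python3 -m crank '{"translation":[[0,30,20],[0,70,47],[0,110,75],[20,150,102],[50,185,125],[80,203.5,138],[97,203.5,138],[97,203.5,138],[97,203.5,138]],"delta_rot":[[0,0,0],[-0.05,0,0],[-0.1,0,0],[-0.15,0,0],[-0.2,0,0],[-0.2,0,0],[-0.2,0,0],[-0.2,0,0],[-0.2,0,0]],"hand":[40,40,40,40,40,40,40,40,40]}'; python3 - <<'E'
from h import *
S=Cam("scene");T=Cam("top"); st=read_state(); print(st["tool_pos"],st["contact_force"],st["opening"],st["joints"].round(3)); M=R.from_rotvec(st["tcp_rot"]).as_matrix(); print(np.arctan2(M[1,1],M[0,1]), M[:,0].round(4))
S.crop("pics/s9.png",325,405,130,210,7);T.crop("pics/t9.png",345,425,180,250,8)
E
```

```text
t: 11.85
tool_pos: [471.4, -266.2, 111.2]
tcp_rot: [1.84, 0.632, -1.84]
contact_force: [0.1, -1.2, 0.6]
opening: 35.0
[ 471.74101161 -266.67285064  111.91152089] [ 0.4093827  -0.05260277  0.38770896] 35.430690441546005 [-0.734  0.258  1.794  0.     1.088  0.175]
-0.9086718456919051 [ 0.0015 -0.0013 -1.    ]
```

View pics/s9.png

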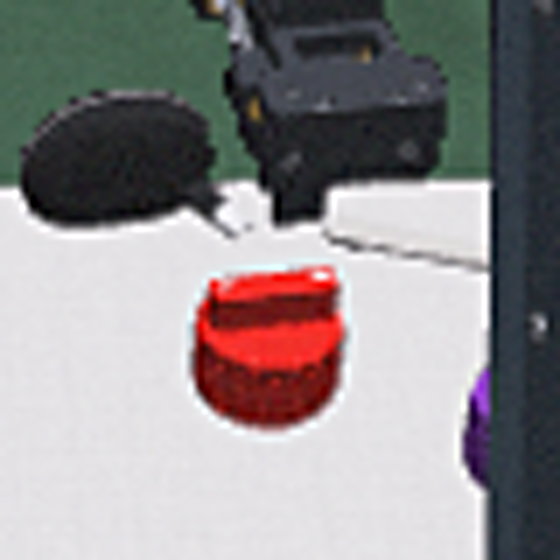

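View pics/t9.png

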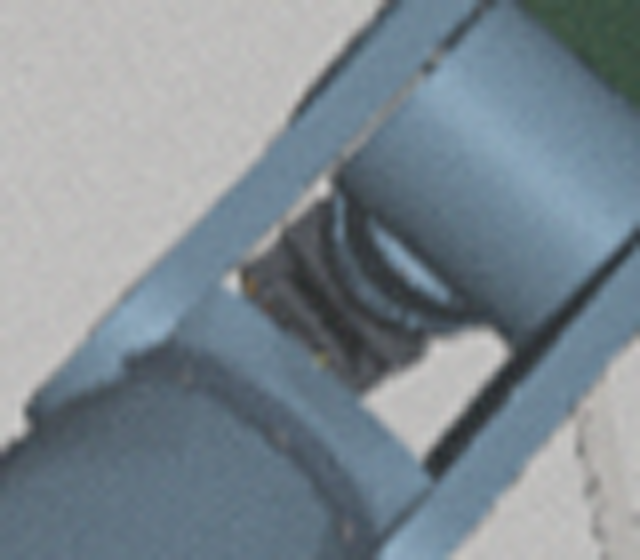

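```bash
python3 - <<'E'
from h import *
S=Cam("scene"); st=read_state(); p=st["tool_pos"]; M=R.from_rotvec(st["tcp_rot"]).as_matrix(); y=M[:,1];z=M[:,2];print(p,st["opening"])
c=[]
for o in (st["opening"]/2,st["opening"]/2+17.5):
  for w in(-9,9): c.append(p-y*o+z*w)
q=S.proj(c); print(((q-[325,130]+.5)*7).round(0).tolist())
S.crop("pics/s10.png",350,380,145,175,20)
print(((q-[350,145]+.5)*20).round(0).tolist())
E
```

```text
[ 471.72042533 -266.79338889  111.93169225] 35.44842763972619
[[271.0, 207.0], [314.0, 202.0], [281.0, 233.0], [325.0, 229.0]]
[[275.0, 290.0], [397.0, 278.0], [304.0, 366.0], [427.0, 353.0]]
```

View pics/s10.png

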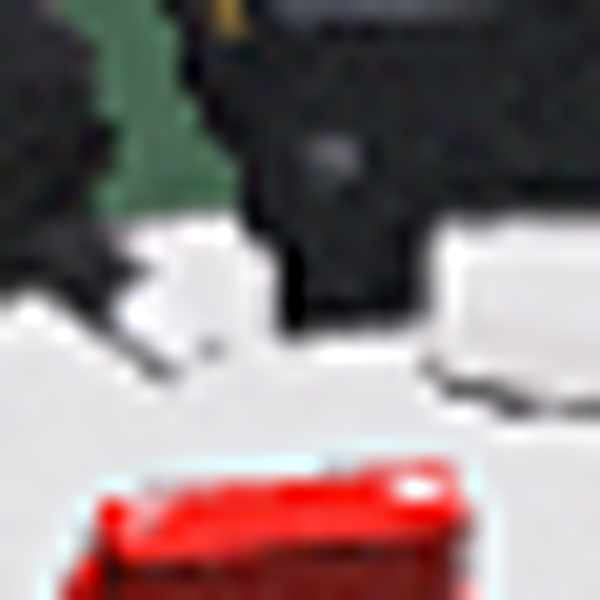

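```bash
python3 -m crank '{"translation":[[20,0,0],[45,0,0],[60,0,0],[68,0,0],[71,0,0],[71,0,0],[71,0,0]],"delta_rot":[[0,0,0],[0,0,0],[0,0,0],[0,0,0],[0,0,0],[0,0,0],[0,0,0]],"hand":[40,40,40,40,40,40,40]}';python3 -c "
from h import *
s=read_state();print(s['tool_pos'],s['contact_force'])"
```

```text
t: 12.88
tool_pos: [471.2, -267.4, 40.3]
tcp_rot: [1.841, 0.63, -1.84]
contact_force: [-1.6, 0.1, -0.2]
opening: 35.3
[ 471.24274338 -267.36895843   40.34687232] [-1.59781558  0.05139763 -0.17395833]
```

```bash
python3 -m crank '{"translation":[[0,0,0],[0,0,0],[0,0,0],[0,0,0],[0,0,0],[0,0,0]],"delta_rot":[[0,0,0],[0,0,0],[0,0,0],[0,0,0],[0,0,0],[0,0,0]],"hand":[28,22,18,12,8,8]}' 35; python3 -m crank '{"translation":[[-3,0,0],[-10,0,0],[-10,0,0]],"delta_rot":[[0,0,0],[0,0,0],[0,0,0]],"hand":[8,8,8]}'; python3 - <<'E'
from h import *
S=Cam("scene"); st=read_state(); print(st["tool_pos"],st["tcp_rot"],st["contact_force"],st["wrist_torque"],st["opening"])
S.crop("pics/s11.png",325,405,130,210,7)
E
```

```text
t: 13.62
tool_pos: [471.0, -267.2, 39.9]
tcp_rot: [1.841, 0.631, -1.84]
contact_force: [0.6, -2.5, 1.1]
opening: 14.7
t: 14.0
tool_pos: [471.2, -267.2, 50.4]
tcp_rot: [1.841, 0.63, -1.84]
contact_force: [-0.5, 0.3, -1.0]
opening: 15.0
[ 470.99418066 -267.14473639   50.11343502] [ 1.84090208  0.63069092 -1.84024161] [ 0.40200717 -0.11650986 -1.45835147] [-0.03077426 -0.0513356  -0.01879009] 14.695982258468892
```

View pics/s11.png

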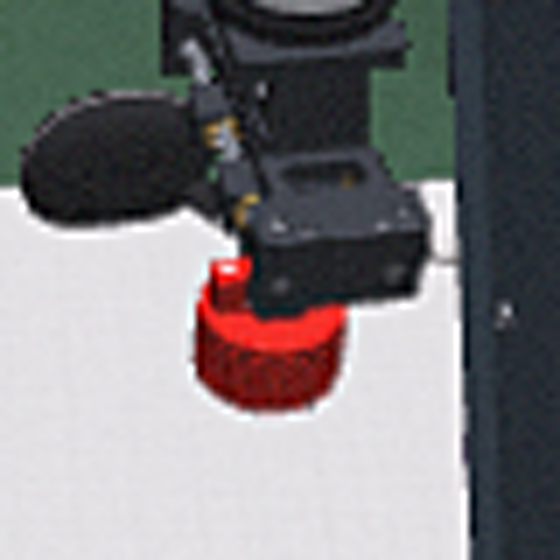

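```bash
python3 - <<'E'
from h import *
S=Cam("scene"); st=read_state(); p=st["tool_pos"]; 
q=S.proj(cyl(p[:2],32,10,47.5)); print("pred u range",q[:,0].min(),q[:,0].max(),"vmax",q[:,1].max())
im=S.img.astype(int)
for v in(177,180,183): print(v,[tuple(im[v,u]) for u in (*range(350,356),)],[tuple(im[v,u]) for u in range(371,377)])
hsv=cv2.cvtColor(S.img,cv2.COLOR_RGB2HSV)
for u in(360,363,366): print(u,[tuple(im[v,u]) for v in range(185,191)])
d=(S.proj([p+[.79*5,.613*5,-20]])-S.proj([p+[0,0,-20]])); print(d/5)
E
```

```text
pred u range 352.21296843211906 374.17865935041453 vmax 188.36424322667284
177 [(np.int64(228), np.int64(226), np.int64(229)), (np.int64(229), np.int64(231), np.int64(234)), (np.int64(166), np.int64(172), np.int64(178)), (np.int64(86), np.int64(1), np.int64(0)), (np.int64(86), np.int64(13), np.int64(6)), (np.int64(132), np.int64(30), np.int64(31))] [(np.int64(249), np.int64(50), np.int64(42)), (np.int64(219), np.int64(34), np.int64(28)), (np.int64(123), np.int64(24), np.int64(24)), (np.int64(150), np.int64(130), np.int64(132)), (np.int64(238), np.int64(245), np.int64(248)), (np.int64(231), np.int64(230), np.int64(233))]
180 [(np.int64(228), np.int64(226), np.int64(230)), (np.int64(231), np.int64(232), np.int64(236)), (np.int64(190), np.int64(179), np.int64(183)), (np.int64(89), np.int64(0), np.int64(0)), (np.int64(97), np.int64(23), np.int64(19)), (np.int64(106), np.int64(21), np.int64(18))] [(np.int64(132), np.int64(16), np.int64(20)), (np.int64(98), np.int64(4), np.int64(1)), (np.int64(119), np.int64(85), np.int64(86)), (np.int64(217), np.int64(212), np.int64(216)), (np.int64(236),
[... 794 characters left out ...]
t64(96), np.int64(98)), (np.int64(239), np.int64(245), np.int64(247)), (np.int64(232), np.int64(231), np.int64(234))]
363 [(np.int64(101), np.int64(28), np.int64(25)), (np.int64(114), np.int64(21), np.int64(23)), (np.int64(111), np.int64(18), np.int64(24)), (np.int64(112), np.int64(46), np.int64(44)), (np.int64(176), np.int64(151), np.int64(152)), (np.int64(233), np.int64(237), np.int64(240))]
366 [(np.int64(107), np.int64(20), np.int64(10)), (np.int64(112), np.int64(22), np.int64(21)), (np.int64(99), np.int64(0), np.int64(0)), (np.int64(105), np.int64(77), np.int64(80)), (np.int64(216), np.int64(214), np.int64(219)), (np.int64(231), np.int64(233), np.int64(235))]
[[-0.32056417  0.03432616]]
```

```bash
python3 - <<'E'
from h import *
from scipy.ndimage import map_coordinates
T=Cam("top");S=Cam("scene")
def edges(c,fn,xy,P,ang0=None):
    g=cv2.cvtColor(cv2.imread(fn),cv2.COLOR_BGR2GRAY).astype(float)
    h=cv2.convexHull(c.proj(P(xy)).astype(np.float32))[:,0]; cen=h.mean(0); out=[]
    for a in np.arange(0,2*np.pi,np.pi/36):
        d=np.array([np.cos(a),np.sin(a)]); 
        # radius of hull in dir
        m=0
        for i in range(len(h)):
            p,q=h[i],h[(i+1)%len(h)]; A=np.c_[d,p-q]; 
            if abs(np.linalg.det(A))<1e-9: continue
            t,s=np.linalg.solve(A,p-cen)
            if t>0 and 0<=s<=1: m=t
        r=np.arange(m-4,m+4,.1); pr=map_coordinates(g,[cen[1]+r*d[1],cen[0]+r*d[0]],order=1)
        hi=np.median(pr[-15:]);lo=pr[15:45].min(); mid=(hi+lo)/2
        if hi-lo<60: continue
        i=np.where(pr<mid)[0][-1]
        out.append((a,r[i]-m,d))
    return out
for c,fn in((T,"pics/top0.png"),(S,"pics/scene0.png")):
    xy=np.array([504.,-22.5])
    for it in range(4):
        e=edges(c,fn,xy,lambda x:cyl(x,54,0,12))
        A=np.array([np.r_[d,1] for _,_,d in e]); b=np.array([r for _,r,_ in e])
        k=np.abs(b-np.median(b))<1.2
        sh=np.linalg.lstsq(A[k],b[k],rcond=None)[0]
        J=np.c_[(c.proj([[xy[0]+1,xy[1],6]])-c.proj([[*xy,6]]))[0],(c.proj([[xy[0],xy[1]+1,6]])-c.proj([[*xy,6]]))[0]]
        xy=xy+np.linalg.solve(J,sh[:2])
    print(fn,xy,sh,k.sum(),len(b),np.std(b[k]-A[k]@sh))
E
```

```text
pics/top0.png [503.43743859 -23.1141213 ] [-0.00731713 -0.00477324 -0.26111111] 72 72 0.148528122989247
pics/scene0.png [502.16977088 -20.51205062] [-0.00591389  0.00592834 -0.69809369] 55 57 0.30563100639312807
```

```bash
python3 -m crank '{"translation":[[-30,0,0],[-75,0,0],[-105,-20,-20],[-110,-50,-51],[-110,-85,-86],[-110,-120,-122],[-110,-150,-152],[-110,-167,-170],[-110,-173,-176],[-110,-173,-176],[-110,-173,-176]],"delta_rot":[[0,0,0],[0,0,0],[-0.1,0,0],[-0.25,0,0],[-0.4,0,0],[-0.55,0,0],[-0.7,0,0],[-0.8,0,0],[-0.84,0,0],[-0.84,0,0],[-0.84,0,0]],"hand":[8,8,8,8,8,8,8,8,8,8,8]}' 45; python3 - <<'E'
from h import *
S=Cam("scene");T=Cam("top"); st=read_state(); print(st["tool_pos"],st["contact_force"],st["wrist_torque"],st["opening"],st["joints"].round(3)); M=R.from_rotvec(st["tcp_rot"]).as_matrix(); print(np.arctan2(M[1,1],M[0,1])+np.pi/2, M[:,0].round(4))
S.crop("pics/s12.png",280,350,160,250,6);T.crop("pics/t12.png",280,370,170,240,8)
E
```

```text
t: 15.58
tool_pos: [503.6, -23.4, 159.7]
tcp_rot: [1.262, 1.174, -1.262]
contact_force: [-0.4, -0.3, -0.9]
opening: 14.3
[503.62603793 -23.35822554 159.70348024] [-0.38908489  0.40398999 -0.54686783] [-0.06168228 -0.06819701 -0.051748  ] 14.785571103255199 [-0.282  0.111  1.856 -0.     1.174 -0.21 ]
1.4987251141518259 [-0.e+00 -1.e-04 -1.e+00]
```

View pics/s12.png

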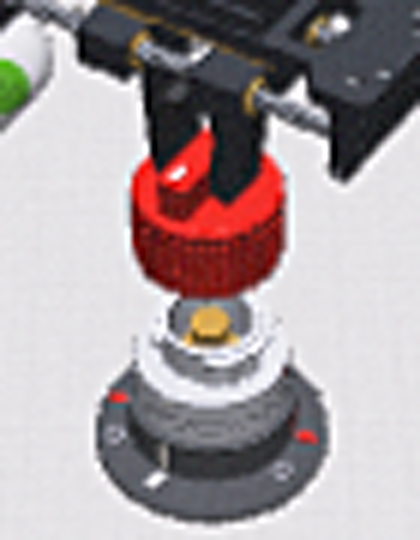

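View pics/t12.png

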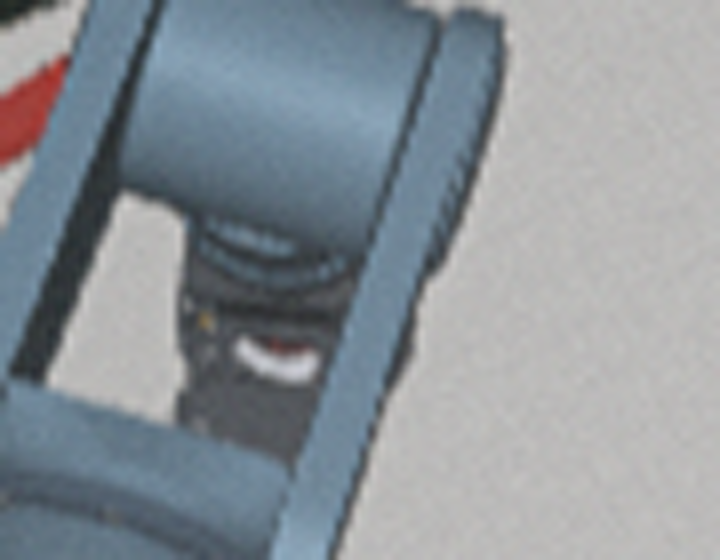

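```bash
python3 - <<'E'
from h import *
S=Cam("scene"); g=cv2.cvtColor(S.img,cv2.COLOR_RGB2GRAY).astype(float)
def span(v,u0,u1):
    row=g[int(v)]; mid=150
    x=np.arange(u0,u1,.05); p=np.interp(x,np.arange(640),row); k=np.where(p<mid)[0]; return x[k[0]],x[k[-1]]
def pred(P,v):
    h=cv2.convexHull(S.proj(P).astype(np.float32))[:,0]; xs=[]
    for i in range(len(h)):
        a,b=h[i],h[(i+1)%len(h)]
        if (a[1]-v)*(b[1]-v)<0: xs.append(a[0]+(v-a[1])/(b[1]-a[1])*(b[0]-a[0]))
    return min(xs),max(xs)
tc=read_state()["tool_pos"]
for v in(196,198,200,202): print("cap",v,np.round(span(v,290,340),2),np.round(pred(cyl(tc[:2],32,tc[2]-40,tc[2]-2.5),v),2))
for v in(229,232,235,238): print("foot",v,np.round(span(v,285,345),2),np.round(pred(cyl((503.6,-22.5),54,0,12),v),2))
# vertical: lower edges at centre column
def vs(u,v0,v1):
    x=np.arange(v0,v1,.05);p=np.interp(x,np.arange(400),g[:,u]);k=np.where(p<150)[0];return x[k[-1]]
for u in(312,315,318):
    print(u,"capbot",vs(u,198,212),"footbot",vs(u,238,255))
q=S.proj(cyl(tc[:2],32,tc[2]-40,tc[2]-2.5)); print("pred capbot",q[:,1].max()); q=S.proj(cyl((503.6,-22.5),54,0,12)); print("pred footbot",q[:,1].max())
E
```

```text
cap 196 [301.25 327.05] [301.66 326.94]
cap 198 [301.45 327.1 ] [301.74 326.9 ]
cap 200 [301.5 327.1] [301.83 326.87]
cap 202 [301.95 326.4 ] [302.04 326.65]
foot 229 [295.65 333.85] [294.93 334.34]
foot 232 [295.6  334.15] [295.08 334.26]
foot 235 [295.85 334.05] [295.44 333.84]
foot 238 [297.   332.35] [296.64 332.57]
312 capbot 211.45000000000306 footbot 246.50000000000193
315 capbot 210.10000000000275 footbot 246.800000000002
318 capbot 211.95000000000317 footbot 246.50000000000193
pred capbot 209.1178849865378
pred footbot 246.85054634814048
```

```bash
python3 -m crank '{"translation":[[12,-0.3,-0.6],[25,-0.3,-0.6],[34,-0.3,-0.6],[39,-0.3,-0.6],[39,-0.3,-0.6]],"delta_rot":[[0,0,0],[0,0,0],[0,0,0],[0,0,0],[0,0,0]],"hand":[8,8,8,8,8]}'; python3 -m crank '{"translation":[[2,0,0],[4,0,0],[4,0,0],[4,0,0]],"delta_rot":[[0,0,0],[0,0,0],[0,0,0],[0,0,0]],"hand":[8,8,8,8]}'; python3 - <<'E'
from h import *
S=Cam("scene"); st=read_state(); print(st["tool_pos"],st["contact_force"],st["wrist_torque"])
S.crop("pics/s13.png",280,350,180,255,7)
E
```

```text
t: 16.35
tool_pos: [503.1, -21.7, 120.2]
tcp_rot: [1.26, 1.176, -1.261]
contact_force: [-0.3, -1.0, -0.6]
opening: 14.4
t: 16.85
tool_pos: [503.5, -21.8, 116.9]
tcp_rot: [1.261, 1.175, -1.26]
contact_force: [-0.7, 0.8, -1.1]
opening: 14.6
[503.45605004 -21.79127431 116.85618215] [-0.61021842  0.06516218 -1.62823261] [-0.04112256 -0.09597009  0.0235048 ]
```

View pics/s13.png

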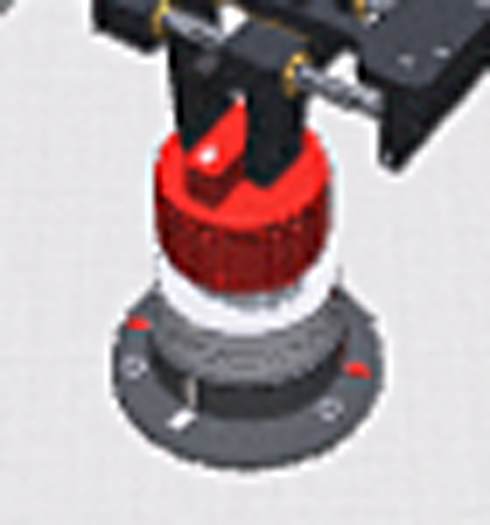

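```bash
python3 -m crank '{"translation":[[0,-0.1,0.8],[1,-0.1,0.8],[2,-0.1,0.8],[2,-0.1,0.8]],"delta_rot":[[0,0,0],[0,0,0],[0,0,0],[0,0,0]],"hand":[8,8,8,8]}'; python3 -m crank '{"translation":[[1,0,0],[2,0,0],[2,0,0]],"delta_rot":[[0,0,0],[0,0,0],[0,0,0]],"hand":[8,8,8]}'; python3 -c "
from h import *
s=read_state();print(s['tool_pos'],s['contact_force'],s['wrist_torque'])"
```

```text
t: 17.4
tool_pos: [503.1, -22.5, 114.6]
tcp_rot: [1.26, 1.176, -1.261]
contact_force: [-0.3, -0.4, -1.2]
opening: 14.6
t: 17.77
tool_pos: [503.1, -22.5, 112.6]
tcp_rot: [1.261, 1.176, -1.261]
contact_force: [-0.3, -0.2, -1.2]
opening: 14.5
[503.1267381  -22.52519442 112.59323821] [-0.3147286  -0.20193561 -1.20856444] [-0.0350749  -0.05593053  0.01245045]
```

```bash
python3 -m crank '{"translation":[[1,0,0],[2,0,0],[2,0,0]],"delta_rot":[[0,0,0],[0,0,0],[0,0,0]],"hand":[8,8,8]}'; python3 -m crank '{"translation":[[1,0,0],[2,0,0],[2,0,0]],"delta_rot":[[0,0,0],[0,0,0],[0,0,0]],"hand":[8,8,8]}'; python3 -m crank '{"translation":[[1,0,0],[2,0,0],[2,0,0]],"delta_rot":[[0,0,0],[0,0,0],[0,0,0]],"hand":[8,8,8]}'
```

```text
t: 18.15
tool_pos: [503.1, -22.5, 110.6]
tcp_rot: [1.261, 1.176, -1.261]
contact_force: [0.6, 0.1, -1.6]
opening: 14.7
t: 18.52
tool_pos: [503.1, -22.5, 108.6]
tcp_rot: [1.261, 1.175, -1.261]
contact_force: [0.7, -0.7, -1.1]
opening: 14.7
t: 18.9
tool_pos: [503.3, -22.6, 107.0]
tcp_rot: [1.261, 1.175, -1.26]
contact_force: [-1.8, 1.0, 2.9]
opening: 14.3
```

```bash
python3 -m crank '{"translation":[[1,0,0],[2,0,0],[2,0,0]],"delta_rot":[[0,0,0],[0,0,0],[0,0,0]],"hand":[8,8,8]}'; python3 -m crank '{"translation":[[1,0,0],[2,0,0],[2,0,0]],"delta_rot":[[0,0,0],[0,0,0],[0,0,0]],"hand":[8,8,8]}'; python3 -c "
from h import *
s=read_state();print(s['tool_pos'],s['contact_force'],s['wrist_torque'])"
```

```text
t: 19.27
tool_pos: [503.4, -22.6, 105.0]
tcp_rot: [1.261, 1.175, -1.26]
contact_force: [-1.3, 1.0, 5.6]
opening: 14.5
t: 19.65
tool_pos: [503.4, -22.6, 103.2]
tcp_rot: [1.261, 1.175, -1.26]
contact_force: [-3.2, 1.5, 8.1]
opening: 14.5
[503.37511059 -22.60769057 103.18092373] [-3.20500457  1.47543127  8.08343346] [ 0.10432037  0.52228355 -0.01417312]
```

```bash
python3 -m crank '{"translation":[[0.5,-0.3,0],[1,-0.3,0],[1,-0.3,0]],"delta_rot":[[0,0,0],[0,0,0],[0,0,0]],"hand":[8,8,8]}'; python3 -m crank '{"translation":[[0.3,0,0],[0.6,0,0],[0.6,0,0]],"delta_rot":[[0,0,0],[0,0,0],[0,0,0]],"hand":[8,8,8]}'; python3 -c "
from h import *
s=read_state();print(s['tool_pos'],s['contact_force'],s['wrist_torque'])"
```

```text
t: 20.02
tool_pos: [503.4, -22.6, 102.5]
tcp_rot: [1.261, 1.174, -1.26]
contact_force: [-3.2, 0.6, 8.7]
opening: 14.6
t: 20.4
tool_pos: [503.4, -22.6, 101.9]
tcp_rot: [1.261, 1.174, -1.26]
contact_force: [-3.3, 0.6, 9.7]
opening: 14.5
[503.37101983 -22.62871284 101.92258505] [-3.2654134   0.55579759  9.70326376] [ 0.18210608  0.49263773 -0.00550336]
```

```bash
python3 -m crank '{"translation":[[0.2,0,0],[0.4,0,0],[0.4,0,0]],"delta_rot":[[0,0,0],[0,0,0],[0,0,0]],"hand":[8,8,8]}' 50; python3 -m crank '{"translation":[[0,0,0],[0,0,0],[0,0,0],[0,0,0]],"delta_rot":[[0.06,0,0],[0.14,0,0],[0.2,0,0],[0.2,0,0]],"hand":[8,8,8,8]}'; python3 -c "
from h import *
s=read_state();print(s['tool_pos'],s['contact_force'],s['wrist_torque'])"
```

```text
t: 20.78
tool_pos: [503.4, -22.6, 101.6]
tcp_rot: [1.261, 1.174, -1.26]
contact_force: [-3.1, 1.5, 10.0]
opening: 14.7
t: 21.28
tool_pos: [504.4, -23.1, 102.1]
tcp_rot: [1.407, 1.066, -1.403]
contact_force: [-1.2, -0.8, 9.5]
opening: 14.4
[504.41331443 -23.10233469 102.05795998] [-1.15932553 -0.84116946  9.53529319] [-0.11690405  0.16879128  0.0026544 ]
```

```bash
python3 -m crank '{"translation":[[0.3,0,0],[0.3,0,0],[0.3,0,0],[0.3,0,0],[0.3,0,0]],"delta_rot":[[0.08,0,0],[0.16,0,0],[0.24,0,0],[0.3,0,0],[0.3,0,0]],"hand":[8,8,8,8,8]}'; python3 - <<'E'
from h import *
st=read_state();print(st['tool_pos'],st['contact_force'],st['wrist_torque']); M=R.from_rotvec(st["tcp_rot"]).as_matrix(); print(np.arctan2(M[1,1],M[0,1])+np.pi/2, M[:,0].round(4),M[:,1:].round(3).tolist())
S=Cam("scene");S.crop("pics/s14.png",280,350,180,255,7)
E
```

```text
t: 21.9
tool_pos: [504.5, -23.3, 101.9]
tcp_rot: [1.617, 0.88, -1.613]
contact_force: [-0.2, -0.5, 9.3]
opening: 14.8
[504.52576687 -23.28980704 101.85665119] [-0.2186825  -0.53973133  9.30717263] [-0.19463657  0.15169521  0.06088801]
1.0002589346415802 [ 0.0035 -0.0015 -1.    ] [[0.842, -0.54], [-0.54, -0.842], [0.004, -0.001]]
```

View pics/s14.png

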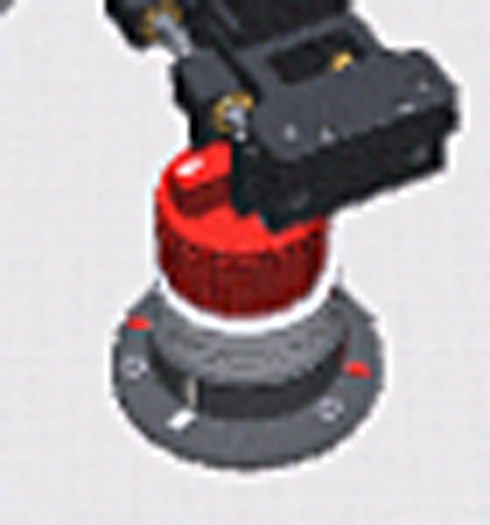

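```bash
python3 -m crank '{"translation":[[0.3,0,0],[0.3,0,0],[0.3,0,0],[0.3,0,0],[0.3,0,0],[0.3,0,0]],"delta_rot":[[0.08,0,0],[0.17,0,0],[0.26,0,0],[0.34,0,0],[0.4,0,0],[0.4,0,0]],"hand":[8,8,8,8,8,8]}'; python3 - <<'E'
from h import *
st=read_state();print(st['tool_pos'],st['contact_force'],st['wrist_torque']); M=R.from_rotvec(st["tcp_rot"]).as_matrix(); print(np.arctan2(M[1,1],M[0,1])+np.pi/2, M[:,0].round(4))
E
```

```text
t: 22.7
tool_pos: [504.6, -23.3, 101.6]
tcp_rot: [1.881, 0.579, -1.875]
contact_force: [-1.4, -1.0, 10.5]
opening: 14.6
[504.58338753 -23.25176899 101.61187524] [-1.35283648 -0.99914299 10.52465262] [-0.17936475  0.12575957  0.07726548]
0.6003123764114312 [ 0.0037 -0.0015 -1.    ]
```

```bash
python3 -m crank '{"translation":[[0,0,0],[0,0,0],[0,0,0],[0,0,0],[0,0,0],[0,0,0]],"delta_rot":[[0.08,0,0],[0.16,0,0],[0.24,0,0],[0.3,0,0],[0.35,0,0],[0.35,0,0]],"hand":[8,8,8,8,8,8]}'; python3 - <<'E'
from h import *
st=read_state();print(st['tool_pos'],st['contact_force'],st['wrist_torque']); M=R.from_rotvec(st["tcp_rot"]).as_matrix(); print(np.arctan2(M[1,1],M[0,1])+np.pi/2, M[:,0].round(4))
S=Cam("scene");S.crop("pics/s15.png",280,350,180,255,7)
T=Cam("top");T.crop("pics/t15.png",280,370,170,240,8)
E
```

```text
t: 23.45
tool_pos: [504.6, -23.3, 101.6]
tcp_rot: [2.091, 0.261, -2.084]
contact_force: [-1.5, -0.6, 9.3]
opening: 14.7
[504.58138609 -23.31358644 101.6047049 ] [-1.46097979 -0.61694269  9.29886841] [-0.10270366  0.20195399  0.01928672]
0.25036948377969104 [ 0.0037 -0.0016 -1.    ]
```

View pics/s15.png

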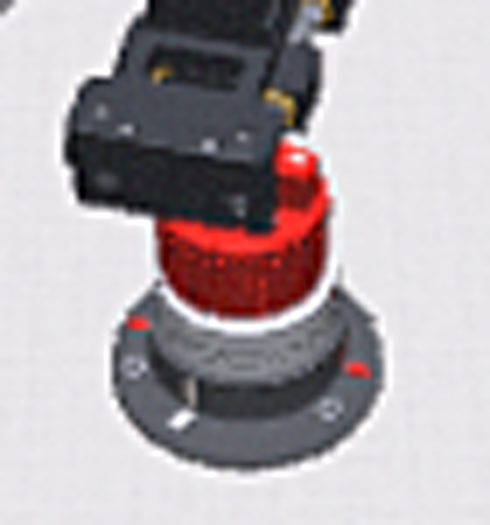

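```bash
python3 -m crank '{"translation":[[0,0,0],[0,0,0],[-1,0,0],[-2,0,0],[-3,0,0],[-3,0,0]],"delta_rot":[[0.03,0,0],[0.03,0,0],[0.03,0,0],[0.03,0,0],[0.03,0,0],[0.03,0,0]],"hand":[8,8,8,8,8,8]}'; python3 - <<'E'
from h import *
st=read_state();print(st['tool_pos'],st['contact_force'],st['wrist_torque']); M=R.from_rotvec(st["tcp_rot"]).as_matrix(); print(np.arctan2(M[1,1],M[0,1])+np.pi/2, M[:,0].round(4))
E
python3 -m crank '{"translation":[[-0.5,0,0],[-1,0,0],[-1,0,0]],"delta_rot":[[0,0,0],[0,0,0],[0,0,0]],"hand":[8,8,8]}';python3 -m crank '{"translation":[[-0.5,0,0],[-1,0,0],[-1,0,0]],"delta_rot":[[0,0,0],[0,0,0],[0,0,0]],"hand":[8,8,8]}'
```

```text
t: 24.3
tool_pos: [504.5, -23.3, 104.3]
tcp_rot: [2.107, 0.231, -2.1]
contact_force: [-0.3, -0.9, 7.2]
opening: 14.4
[504.52210027 -23.25858373 104.31816079] [-0.32410106 -0.85482901  7.17531158] [-0.19016789 -0.01886518  0.02655131]
0.22090476441445306 [ 0.0037 -0.0015 -1.    ]
t: 24.68
tool_pos: [504.5, -23.3, 105.2]
tcp_rot: [2.108, 0.231, -2.1]
contact_force: [1.3, -1.3, 6.7]
opening: 14.9
t: 25.05
tool_pos: [504.3, -23.2, 105.7]
tcp_rot: [2.107, 0.231, -2.101]
contact_force: [4.1, -2.6, 4.1]
opening: 14.6
```

```bash
python3 -m crank '{"translation":[[-0.4,0,0],[-0.4,0,0],[-0.4,0,0]],"delta_rot":[[0,0,0],[0,0,0],[0,0,0]],"hand":[8,8,8]}' 20; python3 -m crank '{"translation":[[0,0,0],[0,0,0],[0,0,0],[0,0,0],[0,0,0]],"delta_rot":[[0,0,0],[0,0,0],[0,0,0],[0,0,0],[0,0,0]],"hand":[20,25,30,40,40]}'; python3 - <<'E'
from h import *
st=read_state();print(st['tool_pos'],st['contact_force'],st['wrist_torque'],st['opening'])
E
```

```text
t: 25.42
tool_pos: [504.1, -23.1, 105.8]
tcp_rot: [2.107, 0.232, -2.101]
contact_force: [5.5, -2.7, 1.0]
opening: 14.5
t: 26.05
tool_pos: [502.7, -22.4, 105.4]
tcp_rot: [2.104, 0.234, -2.105]
contact_force: [-0.2, 0.6, -0.1]
opening: 35.3
[502.74696649 -22.44037958 105.41064398] [-0.22073895  0.55700006 -0.09939672] [-0.01054942 -0.00399138 -0.01858308] 35.28343627454161
```

Released cleanly. I'll rise straight up and then clear of the view.

```bash
python3 -m crank '{"translation":[[-15,0,0],[-50,0,0],[-100,0,0],[-130,0,0],[-130,0,0]],"delta_rot":[[0,0,0],[0,0,0],[0,0,0],[0,0,0],[0,0,0]],"hand":[40,40,40,40,40]}'; python3 -m crank '{"translation":[[0,40,0],[0,90,0],[0,140,0],[0,180,0],[0,180,0]],"delta_rot":[[0,0,0],[0,0,0],[0,0,0],[0,0,0],[0,0,0]],"hand":[40,40,40,40,40]}'; python3 - <<'E'
from h import *
S=Cam("scene");S.crop("pics/s16.png",270,350,170,255,7);S.save("pics/s16f.png")
T=Cam("top");T.crop("pics/t16.png",290,350,175,235,10);T.save("pics/t16f.png")
E
```

```text
t: 26.68
tool_pos: [504.7, -23.0, 239.3]
tcp_rot: [2.11, 0.23, -2.097]
contact_force: [0.3, 0.8, 0.2]
opening: 35.1
t: 27.3
tool_pos: [541.7, -200.4, 233.9]
tcp_rot: [2.105, 0.231, -2.109]
contact_force: [-0.4, 0.8, 0.0]
opening: 35.1
```

View pics/s16.png

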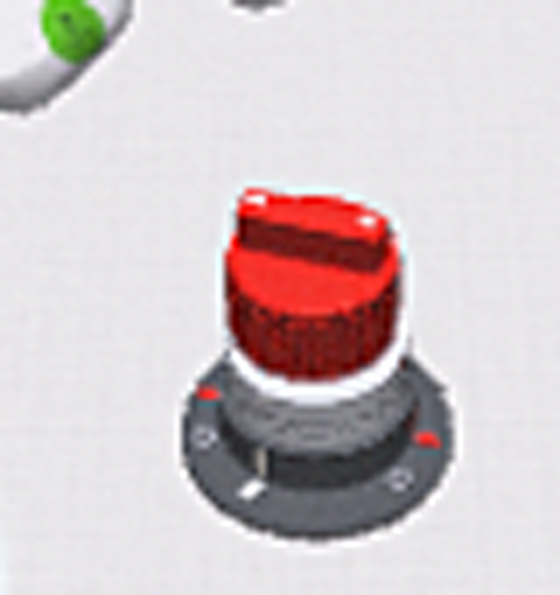

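View pics/t16.png

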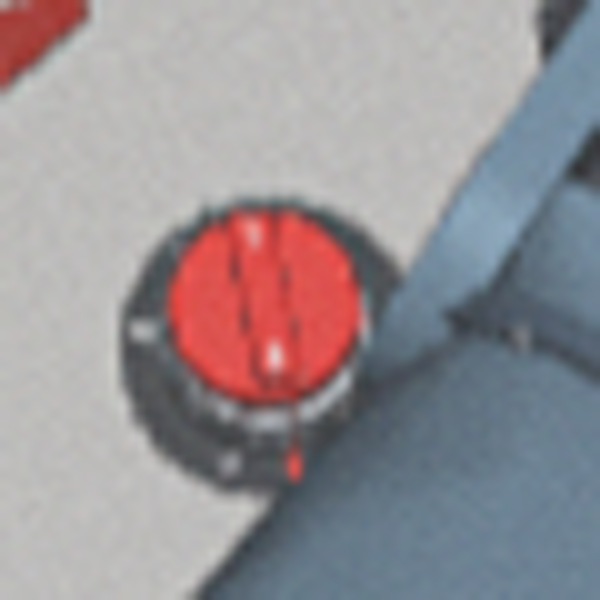

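View pics/t16f.png

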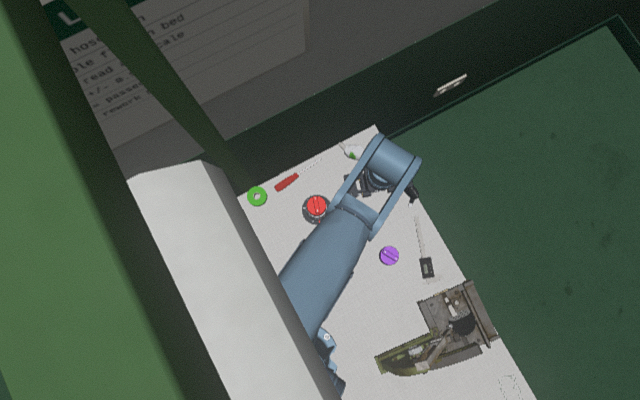

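```bash
python3 - <<'E'
from h import *
T=Cam("top");S=Cam("scene")
for c,q in((S,[(270+255/7-.5,170+200/7-.5),(270+370/7-.5,170+222/7-.5)]),(T,[(290+25.4-.5,175+23.5-.5),(290+27.5-.5,175+35.5-.5)])):
    a,b=[c.onz(*p,124) for p in q]; d=a-b; print((a+b)/2,np.linalg.norm(d),np.arctan2(d[1],d[0])%np.pi)
g=cv2.cvtColor(S.img,cv2.COLOR_RGB2GRAY).astype(float)
im=S.img[:,:,::-1].copy();K=8;u0,v0=285,185
big=cv2.resize(im[v0:v0+70,u0:u0+60],None,fx=K,fy=K,interpolation=cv2.INTER_CUBIC)
for P in(cyl((503.5,-22.7),32,66,103.5),bar((503.5,-22.7),0.231)+[0,0,66]):
    for p in S.proj(P): cv2.circle(big,(int((p[0]-u0+.5)*K),int((p[1]-v0+.5)*K)),2,(0,255,255),-1)
cv2.imwrite("pics/s17.png",big)
E
```

```text
[503.04645465 -21.04846149 124.        ] 43.5308219070593 0.23111582802068342
[503.99913166 -22.16787205 124.        ] 40.607523946692396 0.1977155631577425
```

View pics/s17.png

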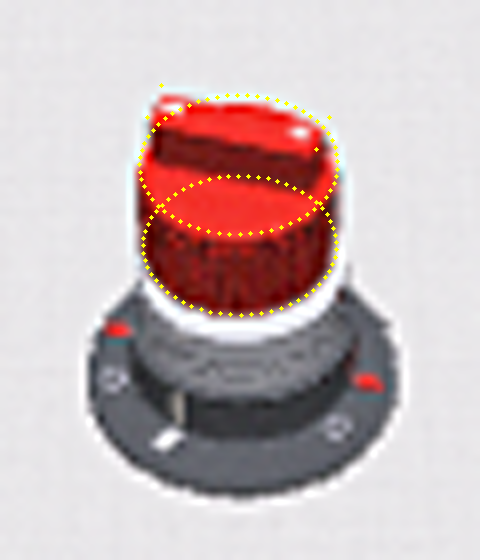

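```bash
python3 -c "
from bench import workorder,read_state
s=read_state();print(s['t'],s['contact_force'])
print(workorder.close_job())"
```

```text
27.5 [ 0.22766534  0.27766086 -0.57585181]
the job is handed in; nothing more can be done
None
```

The check weight is standing in the canister, and the red cap looks locked over it. I handed the job in at 27.5 s; no verdict came back.

**Weight:** I held it by the knob and lowered it until the fingertips touched the rim, which put the rim at about 77.5 mm. I then lifted slightly and let it go, so it fell about 10 mm onto the felt, at an estimated 0.4–0.5 m/s against the 0.7 m/s limit. A picture afterwards showed it upright and roughly centred.

**Cap:** I set it on with the bar on the white marks and pressed with about 11 N. Keeping the pressure on, I turned it 1.28 rad clockwise. As I let it rise, the upward push on the gripper died away near 66 mm, which is where the lugs should seat in their notches. Each reading I took during the job was well below the 26 N limit.

**Last checks:**
- **Bar angle:** the scene camera gave 0.231 rad and the top camera 0.198 rad, against red marks at about 0.231 rad. The two differ by about 0.03 rad, well within the 0.12 rad allowed.
- **Height and level:** the cap looked level, and its outline matched a cap at 66 mm, the locked height.
- **Centring:** the two cameras put the cap's centre 1–2 mm apart. That is about the calibration error, so I can't confirm it more closely than that against the 3 mm limit.
- **Locking force:** the spring force holding the cap in the lock can't be measured once the gripper lets go. I inferred it from the height and the force as it rose.
- **Other things on the bench:** those visible in the last overview looked unmoved, though the arm partly hid the iron heads and the hybrid club head. I did not measure their positions. The robot was touching nothing.

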